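# Set a gearmotor test frame on its kickstand and hold it upright

### The arm

A 6-joint arm with a two-finger parallel gripper is mounted at the origin on the work surface. World frame = base frame: x ahead of the robot, y to its left, z up, the work surface at z = 0. Lengths are in m, angles in rad, forces in N, time in s.
With the tool pointing down it reaches from about 0.35 to 0.775 m from the base axis. Payload 7.3 kg.
Tool frame: the origin (TCP) lies midway between the tips of the shut fingers; the grasp point (between the pads) lies robot.grasp_offset behind it (robot.grasp_offset is the distance from the TCP to the grasp point, in m); z points along the fingers, x is the direction in which the jaws open and shut, and the axes are right-handed (so a half turn about z gives the same grasp; the last joint's range is limited). The gripper opens to 92 mm and grips with 3 to 60 N. Pads are 19 mm wide; open, the fingers measure 130 mm over their backs; the gripper's body (75 mm by 190 mm) begins 47 mm behind the grasp point.
Start: joints at [1.13, 0.342, 1.524, -0, 1.275, -0.146], TCP at [0.153, 0.502, 0.227] pointing down, gripper open.
Joint ranges: [-2.53, 2.53], [-0.77, 2.02], [0.04, 2.7], [-1, 4.14], [0.28, 2.66], [-3.11, 3.11]. Speed limits (rad/s): [2.57, 2.57, 3.14, 3.14, 3.14, 3.14].

### API

Orientations are given as [roll, pitch, yaw] about the fixed x, y, z axes, in that order (R = Rz(yaw) Ry(pitch) Rx(roll)).
In Python, from cell import robot gives the robot as it stands. The module is installed in compiled form; this text tells all that it offers.
- The arm moves only by the tool move_arm, never from a script. Its argument "increments" is a list of rows, each a list of 7 numbers: the finger opening in mm, from 0 to 91.8, then the shift along the tool's x, y, z in mm, then the turn, a rotation vector about the tool's x, y, z in rad. A call has 1 to 12 rows; each row shifts and turns the pose as measured when the row begins, along the tool's axes as they then stand; what a row does not reach is not made up. A row lasts 1/8 s, in which the tool goes at most 62.5 mm and 10.7 degrees, less where a joint would pass 70% of its speed; a pose out of reach is approached as far as the arm can. A call is refused whole if a number of a shift passes 62.5 or a number of a turn 0.188, either way. A call with a gripper value outside its range is refused whole. The fingers move at their own pace and stop on an object; "newtons" is the grip in N (left out, the last holds). Time passes only in rows, so rows that do not move let the fingers close. It gives the time, the measured TCP pose, the force and the opening at its end, in the units of the state.
- robot.observe(): the state, without advancing time (a new reading comes with each control period).
- robot.read_camera(name): name is "side" or "top"; returns a dict with "img" (420x560x3 uint8, red, green, blue), "fx", "fy", "cx", "cy" (pixels), "T" (4x4, takes a point from camera to world coordinates). Camera axes: x right, y down, z forward; pixel columns grow to the right and rows downward; lengths in m; the calibration is good to about 2 mm. A picture is of the moment at which its call begins. There is no depth.
- robot.hand_in(): hands the job in, once; it reports no verdict.
Trained networks look in the newest picture that a camera, given by its name, has taken for a name from the list of things; names that differ only in an ending like _2 or _b are one class to them, and where a whole thing is asked for, a point or a joint stands for the part that bears it (a point fixed in the world has none). Each returns a list of dicts, best first, with "conf" (0 to 1); they miss things now and then, are a little off and sometimes report something else, mostly with a low value. They report only what shows in the picture. A call takes as long as a camera call.
- robot.look_for(thing, camera): "rect" ([left, top, width, height] in pixels, round what is visible of it).
The state is a dict: "time": time; "qpos": joint angles; "qvel": joint speeds; "joint_efforts": joint torques, N m; "tool_pos": TCP position; "tool_rot": TCP orientation; "contact_force": force on the tool from outside, world axes, zero at the start; "torque": the same for the moment, N m; "opening": finger opening in m.
Only numpy, scipy, OpenCV 4.12 (cv2) and the standard library are available. Lean on these libraries where they do the work, as an engineer would, in place of code of your own. Each camera call takes 0.05 s, during which the arm holds its last target.

### The job

While the hinged motor frame still leans on its rest, flip its kickstand down over centre so that it drops fully open. Then lift the frame by its top rail until it is upright and keep holding it there: finish with the gripper still holding the frame upright and at rest, its weight neither on the rest nor on the kickstand, whose toe stays just clear of the base plate. Leave the other things on the bench where they are.

Things in the scene. Friction and masses are not known exactly. Their poses are not given: they have to be found in the camera images.
- base: dark steel base plate fixed to the bench, 10 mm thick, -70..130 mm in its x, -120..180 mm in its y, carrying the hinged frame. Origin on the bench under the middle of the hinge line, which runs along the base's y, 30 mm up. At the start the frame leans to base -x (roughly towards the robot). Kickstand: outside the +y post, swings to +x. Two rest blocks 70 mm high on the -x side.
- frame (a joint): frame tilt (rad): 0 upright, positive leans to base -x. Starts on its rest at 0.40 and falls back there if let go upright (motor overhangs 82 mm on that side); past -0.12 it tips the other way, and the lowered kickstand's toe catches it at -0.17. Two round 16 mm posts at base y = +-80 mm, a top rail, a motor plate 67-142 mm from the hinge with gearmotor (-x) and hub flange (+x). About 0.75 kg.
- rail (a point): middle of the frame's round aluminium top rail, 16 mm diameter, 160 mm long between the posts, parallel to the hinge line and 240 mm from it; 250 mm above the bench at the start, 270 mm when upright. 90 mm of open space between rail and motor plate. z axis points up along the frame, y axis along the rail.
- kickstand (a joint): kickstand angle relative to the frame (rad): 0 stowed (leg up beside the post), 2.82 fully down on its stop. No spring: the heavy toe works over centre. At angle k and frame tilt f the leg stands k - 0.20 - f from vertical, towards base +x; short of vertical it falls back to 0, past vertical (k over 0.60 at the start) it swings down to the stop by itself. Under 1 N at the toe moves it.
- toe (a point): middle of the kickstand's toe: a round steel bar, 14 mm diameter, 60 mm long, sticking out to base +y at the leg's end, 138 mm to +y of the base origin (bar from 104 to 164 mm, round ends). It is 140 mm from the kickstand's pivot, about 256 mm above the bench at the start. The pivot is parallel to the hinge line, on the post's line, 120 mm from the hinge.
- motor_a: loose steel gearmotor standing shaft up, 40 mm in diameter, 95 mm tall, beyond the frame; origin under its foot. Leave it alone.
- motor_b: another such gearmotor, on the -y side of the frame. Leave it alone.
- motor_c: another such gearmotor, on the +y side. Leave it alone.
- coupling: small dark steel ring 32 mm in diameter, 22 mm high, beyond the frame; origin under its centre. Leave it alone.
- spacer: aluminium ring 48 mm in diameter, 12 mm high, on the +y side; origin under its centre. Leave it alone.
- driver: grey screwdriver lying on the bench on the -y side. Leave it alone.
- grease: small can 60 mm in diameter, 90 mm tall, on the left; origin under its centre. Leave it alone.

How it is judged:
On the way, in this order (a step that is already met when the one before it is completed fails the run):
1. the kickstand is fully down while the frame still leans on its rest side (value of joint kickstand above 2.65 rad and value of joint frame above 0.2 rad), for 0.1 s.
2. the frame is upright, held by the fingers (value of joint frame between -0.08 and 0.08 rad and contact force between the fingers and frame above 0.1 N), for 0.3 s.
At the end, for the whole second after the job is handed in: The program finishes holding: the fingers press on the frame (over 0.1 N) and keep it within 0.08 rad of upright, turning slower than 0.1 rad/s; the kickstand is fully down (beyond 2.65 rad) and touches nothing; nothing else carries the frame (all of step 2 and value of joint kickstand above 2.65 rad and velocity of joint frame between -0.1 and 0.1 rad/s and contact force between kickstand and anything else below 0.2 N); the arm keeps its last pose, push and grip.
It fails at once if a bystander is shifted by more than 25 mm (distance of any of motor_a, motor_b, motor_c, coupling, spacer, driver, grease from where it was at the start of the episode above 0.025 m).
It also fails if it takes over 50 s, if anything falls off the work surface, if the arm or the gripper's body presses on something with over 40 N, if the wrist force passes 120 N, or if a joint passes its speed limit or range.

## Working session

There is one attempt and no reset: what is moved stays moved. The work goes in short steps, Python scripts to look and compute and a tool call to move; the robot and the scene stay as the last step left them, time stands still between calls to the robot, and variables do not carry over. Pictures are saved under pics/ and viewed, and the job is handed in when it is done.

Besides the shell and the picture viewer there is one more tool, called after ">>>" as name(argument=value, ...), one argument or row to a line, values as JSON. move_arm: Moves the arm, as the interface text tells. Its arguments: {"type":"object","properties":{"increments":{"type":"array"},"newtons":{"type":"number"}},"required":["increments"]}

```bash
mkdir -p pics; python3 - <<'E'
from cell import robot
import cv2,numpy as np
s=robot.observe();print({k:np.round(v,3) for k,v in s.items()}, robot.grasp_offset)
for c in("side","top"):
    d=robot.read_camera(c);cv2.imwrite(f"pics/{c}0.png",d["img"][:,:,::-1])
    print(c,d["fx"],d["fy"],d["cx"],d["cy"],np.round(d["T"],4).tolist())
    for t in["base","frame","rail","kickstand","toe","motor_a","coupling","spacer","driver","grease"]:
        print(t,[(np.round(r["rect"]).tolist(),round(r["conf"],2)) for r in robot.look_for(t,c)][:4])
E
```

```text
{'time': np.float64(0.0), 'qpos': array([ 1.13 ,  0.343,  1.525, -0.   ,  1.275, -0.146]), 'qvel': array([-0.002, -0.   , -0.   ,  0.001, -0.001, -0.   ]), 'joint_efforts': array([ -0.   , -43.124, -24.422,   0.072,   0.056,  -0.   ]), 'tool_pos': array([0.152, 0.502, 0.226]), 'tool_rot': array([-3.141e+00,  2.000e-03,  1.276e+00]), 'contact_force': array([0.371, 0.291, 0.179]), 'torque': array([ 0.017, -0.03 , -0.038]), 'opening': np.float64(0.092)} 0.0188
side 476.22940043976877 476.22940043976877 277.22608464553247 216.61231940533258 [[-0.8903, -0.2797, 0.3593, 0.1149], [-0.455, 0.576, -0.6791, 0.8564], [-0.017, -0.7681, -0.6401, 0.9922], [0.0, 0.0, 0.0, 1.0]]
base [([190.0, 183.0, 110.0, 141.0], 0.57)]
frame [([248.0, 186.0, 50.0, 98.0], 0.56)]
rail [([248.0, 184.0, 51.0, 102.0], 0.68)]
kickstand [([258.0, 231.0, 37.0, 43.0], 0.94)]
toe [([261.0, 235.0, 37.0, 39.0], 0.74), ([248.0, 185.0, 54.0, 103.0], 0.58)]
motor_a [([197.0, 324.0, 18.0, 30.0], 0.96), ([259.0, 202.0, 18.0, 26.0], 0.75), ([205.0, 222.0, 11.0, 23.0], 0.72)]
coupling [([195.0, 261.0, 11.0, 17.0], 0.49), ([259.0, 200.0, 14.0, 29.0], 0.43)]
spacer [([249.0, 349.0, 19.0, 20.0], 0.61)]
driver [([366.0, 207.0, 51.0, 9.0], 0.82)]
grease [([185.0, 364.0, 30.0, 45.0], 0.6)]
top 420.706251311354 420.706251311354 280.0797232424584 210.47618544107615 [[-0.0166, -0.998, 0.0617, 0.4543], [-0.9998, 0.017, 0.0053, 0.0143], [-0.0063, -0.0616, -0.9981, 1.5026], [0.0, 0.0, 0.0, 1.0]]
base [([216.0, 152.0, 94.0, 88.0], 0.82)]
frame [([229.0, 186.0, 83.0, 52.0], 0.81)]
rail [([227.0, 186.0, 81.0, 54.0], 0.87)]
kickstand [([225.0, 209.0, 26.0, 30.0], 0.62)]
toe [([230.0, 206.0, 20.0, 36.0], 0.45)]
motor_a [([187.0, 190.0, 16.0, 14.0], 0.71), ([278.0, 130.0, 18.0, 18.0], 0.65)]
coupling [([248.0, 151.0, 14.0, 5.0], 0.49)]
spacer [([198.0, 227.0, 11.0, 14.0], 0.68)]
driver [([384.0, 231.0, 27.0, 56.0], 0.8)]
grease []
```

```bash
python3 - <<'E'
import cv2
a=cv2.imread("pics/side0.png")[160:420,150:450];cv2.imwrite("pics/side0z.png",cv2.resize(a,None,fx=2.3,fy=2.3,interpolation=2))
a=cv2.imread("pics/top0.png")[110:290,150:430];cv2.imwrite("pics/top0z.png",cv2.resize(a,None,fx=2.8,fy=2.8,interpolation=2))
a=cv2.imread("pics/top0.png")[140:250,200:320];cv2.imwrite("pics/top0zz.png",cv2.resize(a,None,fx=5,fy=5,interpolation=2))
E
```

```text
(no output)
```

View pics/side0z.png

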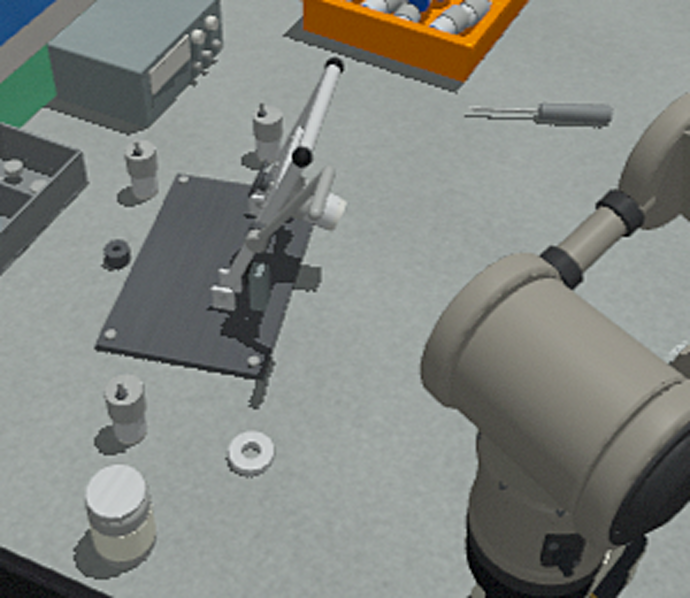

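View pics/top0z.png

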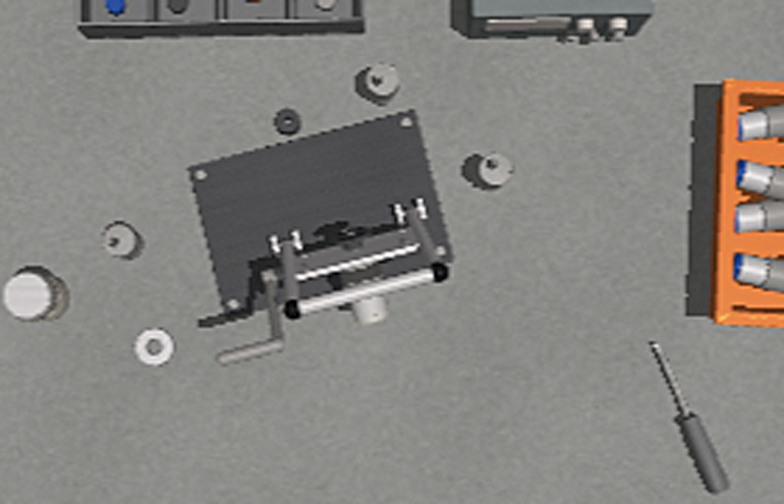

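View pics/top0zz.png

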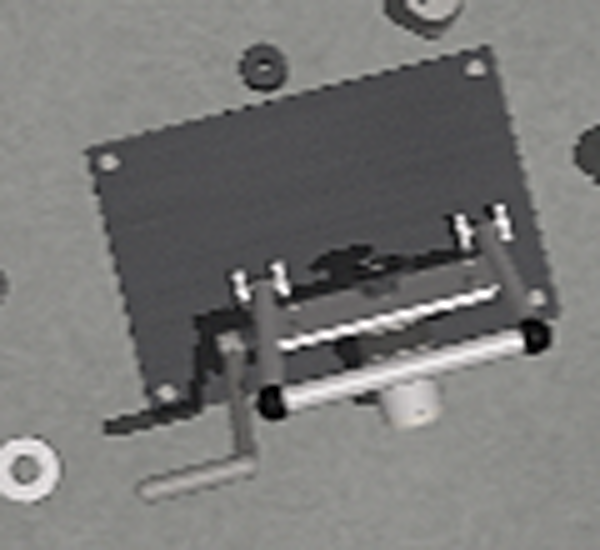

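```bash
cat > h.py <<'E'
import numpy as np
CAM={"side":(476.2294,277.226,216.612,np.array([[-0.8903,-0.2797,0.3593,0.1149],[-0.455,0.576,-0.6791,0.8564],[-0.017,-0.7681,-0.6401,0.9922]])),
"top":(420.70625,280.0797,210.476,np.array([[-0.0166,-0.998,0.0617,0.4543],[-0.9998,0.017,0.0053,0.0143],[-0.0063,-0.0616,-0.9981,1.5026]]))}
def proj(c,P):
    f,cx,cy,T=CAM[c];p=(np.atleast_2d(P)-T[:,3])@T[:,:3]
    return np.c_[cx+f*p[:,0]/p[:,2],cy+f*p[:,1]/p[:,2]]
def b2w(b,P):
    P=np.atleast_2d(P);c,s=np.cos(b[2]),np.sin(b[2])
    return np.c_[b[0]+c*P[:,0]-s*P[:,1],b[1]+s*P[:,0]+c*P[:,1],P[:,2]]
E
python3 - <<'E'
from h import *
from scipy.optimize import least_squares
B=[];M=[]
z=lambda u,v:((u)/5+200,(v)/5+140)
zs=lambda u,v:(u/2.3+150,v/2.3+160)
s4=.24*np.sin(.4);zr=.03+.24*np.cos(.4)
pts=[("top",(.13,.18,.01),z(87,150)),("top",(.13,-.12,.01),z(492,46)),
("top",(-s4,.08,zr),z(273,402)),("top",(-s4,-.08,zr),z(537,336)),
("top",(-.1258,.164,.256),z(140,491)),("top",(-.1258,.104,.256),z(250,464)),
("side",(-s4,.08,zr),zs(302,156)),("side",(-s4,-.08,zr),zs(335,65)),
("side",(-.07,.18,.01),zs(265,376)),("side",(.13,.18,.01),zs(97,348)),("side",(.13,-.12,.01),zs(180,176)),
("side",(-.1258,.164,.256),zs(315,218)),]
def r(b): return np.concatenate([proj(c,b2w(b,P))[0]-m for c,P,m in pts])
o=least_squares(r,[.55,0,.2],loss="soft_l1");print(o.x)
for p,e in zip(pts,o.fun.reshape(-1,2) if 0 else r(o.x).reshape(-1,2)):print(p[0],p[1],np.round(e,1))
b=o.x
for n,P in [("rail",(-s4,0,zr)),("railup",(0,0,.27)),("toe",(-.1258,.134,.256)),("pivot",(-.0467,.104,.1405))]:print(n,b2w(b,P).round(4))
for n,(u,v) in dict(a=(187+8,197),a2=(287,139),sp=(205,234)).items(): pass
E
```

```text
[0.61171343 0.04385061 0.23128918]
top (0.13, 0.18, 0.01) [-1.3 -0.4]
top (0.13, -0.12, 0.01) [-1.1 -0. ]
top (np.float64(-0.09346040215407612), 0.08, np.float64(0.25105463856069243)) [-1.   0.3]
top (np.float64(-0.09346040215407612), -0.08, np.float64(0.25105463856069243)) [-1.8  0.4]
top (-0.1258, 0.164, 0.256) [0.6 0. ]
top (-0.1258, 0.104, 0.256) [-1.8  0.5]
side (np.float64(-0.09346040215407612), 0.08, np.float64(0.25105463856069243)) [ 0.8 -0.5]
side (np.float64(-0.09346040215407612), -0.08, np.float64(0.25105463856069243)) [ 0.6 -0.2]
side (-0.07, 0.18, 0.01) [-0.1 -0.9]
side (0.13, 0.18, 0.01) [-0.7 -2.7]
side (0.13, -0.12, 0.01) [-0.6 -2.4]
side (-0.1258, 0.164, 0.256) [ 0.6 -2.7]
rail [[0.5207 0.0224 0.2511]]
railup [[0.6117 0.0439 0.27  ]]
toe [[0.4585 0.1454 0.256 ]]
pivot [[0.5424 0.1344 0.1405]]
```

>>> move_arm(
  increments=[
    [0, -30, 38, -1, 0, 0, 0],
    [0, -30, 38, -1, 0, 0, 0],
    [0, -30, 38, -1, 0, 0, 0],
    [0, -30, 38, -1, 0, 0, 0],
    [0, -30, 38, -1, 0, 0, 0],
    [0, -30, 38, -1, 0, 0, 0],
    [0, -30, 38, -1, 0, 0, 0],
    [0, -30, 38, -1, 0, 0, 0],
    [0, 0, 0, 0, 0, 0, 0.18],
    [0, 0, 0, 0, 0, 0, 0.18],
    [0, 0, 0, 0, 0, 0, 0.18],
    [0, 0, 0, 0, 0, 0, 0.18],
  ],
  newtons=20,
)

```text
time: 2.6
tool_pos: [0.382, 0.1743, 0.2358]
tool_rot: [3.141, -0.006, 0.535]
contact_force: [0.2, -0.3, 0.7]
opening: 0.0002
```

```bash
cat >> h.py <<'E'
B=np.array([.6117,.0439,.2313])
from scipy.spatial.transform import Rotation as R
def rem(robot,P,yaw=.2313,rv0=None):
    s=robot.observe();Rt=R.from_euler("xyz",s["tool_rot"]);tgt=b2w(B,P)[0]
    Rg=R.from_euler("xyz",[np.pi,0,yaw]) if rv0 is None else rv0
    c,si=np.cos(B[2]),np.sin(B[2]);d=s["tool_pos"]-[B[0],B[1],0]
    print("t",s["time"].round(2),"tcp base",np.round([c*d[0]+si*d[1],-si*d[0]+c*d[1],d[2]],4),"rot",s["tool_rot"].round(3),"F",s["contact_force"].round(2),"open",s["opening"].round(4))
    print("q",s["qpos"].round(2))
    print("delta tool mm",(Rt.inv().apply(tgt-s["tool_pos"])*1000).round(1),"rotvec",(Rt.inv()*Rg).as_rotvec().round(3))
E
python3 -c "
from cell import robot
from h import *
rem(robot,(-.185,.142,.235))"
```

```text
Traceback (most recent call last):
  File "h.py", line 16, in rem
    print("t",s["time"].round(2),"tcp base",np.round([c*d[0]+si*d[1],-si*d[0]+c*d[1],d[2]],4),"rot",s["tool_rot"].round(3),"F",s["contact_force"].round(2),"open",s["opening"].round(4))
              ^^^^^^^^^^^^^^^
AttributeError: 'float' object has no attribute 'round'
```

```bash
sed -i 's/s\["time"\].round(2)/round(float(s["time"]),2)/; s/s\["opening"\].round(4)/round(float(s["opening"]),4)/' h.py
sed -i 's/    s=robot.observe();Rt/    s={k:np.array(v) for k,v in robot.observe().items()};Rt/' h.py
python3 -c "
from cell import robot
from h import *
rem(robot,(-.185,.142,.235))"
```

```text
t 2.6 tcp base [-0.1937  0.1796  0.2358] rot [ 3.141 -0.006  0.535] F [ 0.25 -0.34  0.71] open 0.0002
q [ 0.24  0.14  1.77  0.    1.22 -0.29]
delta tool mm [-2.9 38.5  0.8] rotvec [-0.    -0.006  0.303]
```

>>> move_arm(
  increments=[
    [0, 0, 0, 0, 0, 0, 0.17],
    [0, 0, 0, 0, 0, 0, 0.17],
    [0, 4, 19, 0, 0, 0, 0],
    [0, 4, 19, 0, 0, 0, 0],
    [0, 0, 0, 0, 0, 0, 0],
  ],
)

```text
time: 3.22
tool_pos: [0.397, 0.1378, 0.2363]
tool_rot: [-3.14, -0.007, 0.181]
contact_force: [-1.0, 0.0, -0.4]
opening: 0.0007
```

```bash
python3 -c "
from cell import robot
from h import *
import cv2
rem(robot,(-.185,.142,.235))
d=robot.read_camera('side')['img'][150:300,200:400,::-1];e=robot.read_camera('top')['img'][130:280,190:390,::-1]
cv2.imwrite('pics/p1.png',cv2.resize(np.vstack([d,e]),None,fx=2,fy=2,interpolation=2)[:,:])"
```

```text
t 3.23 tcp base [-0.1874  0.1406  0.2363] rot [-3.14  -0.007  0.181] F [-1.    0.04 -0.43] open 0.0007
q [ 0.15  0.14  1.77  0.    1.23 -0.03]
delta tool mm [ 2.3 -1.5  1.3] rotvec [-0.002 -0.007 -0.05 ]
```

View pics/p1.png

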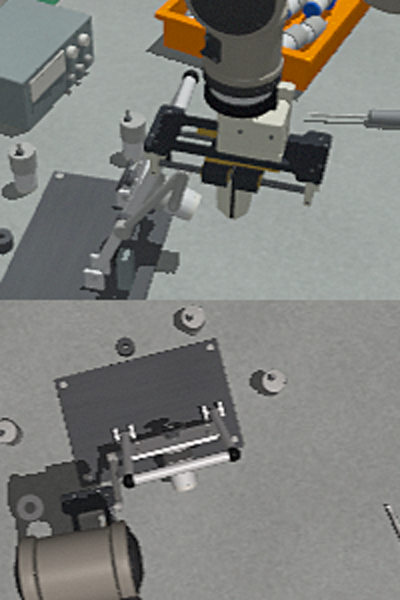

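>>> move_arm(
  increments=[
    [0, 15, 0, 0, 0, 0, -0.05],
    [0, 15, 0, 0, 0, 0, 0],
    [0, 15, 0, 0, 0, 0, 0],
    [0, 15, 0, 0, 0, 0, 0],
    [0, 15, 0, 0, 0, 0, 0],
    [0, 15, 0, 0, 0, 0, 0],
    [0, 12, 0, 0, 0, 0, 0],
    [0, 12, 0, 0, 0, 0, 0],
    [0, 12, 0, 0, 0, 0, 0],
  ],
)

```text
time: 4.45
tool_pos: [0.5225, 0.1726, 0.2366]
tool_rot: [-3.138, -0.004, 0.231]
contact_force: [-0.2, -0.3, 0.4]
opening: 0.0002
```

```bash
cat > snap.py <<'E'
import sys
from cell import robot
from h import *
import cv2
rem(robot,(-.06,.142,.235))
d=robot.read_camera('side')['img'][150:340,170:420,::-1];e=robot.read_camera('top')['img'][110:300,160:410,::-1]
cv2.imwrite(sys.argv[1],cv2.resize(np.hstack([d,e]),None,fx=1.6,fy=1.6,interpolation=2))
E
python3 snap.py pics/p2.png
```

```text
t 4.45 tcp base [-0.0573  0.1457  0.2366] rot [-3.138 -0.004  0.231] F [-0.17 -0.26  0.36] open 0.0002
q [ 0.18  0.38  1.44  0.    1.32 -0.05]
delta tool mm [-2.7  3.7  1.6] rotvec [-0.003 -0.004  0.   ]
```

View pics/p2.png

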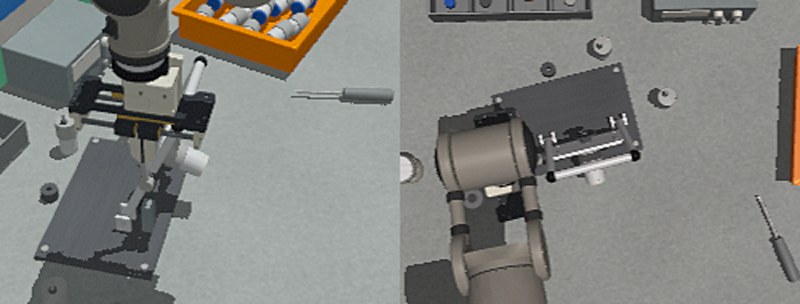

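>>> move_arm(
  increments=[
    [0, 8, 0, 0, 0, 0, 0],
    [0, 0, 0, 0, 0, 0, 0],
    [0, 0, 0, 0, 0, 0, 0],
    [0, 0, 0, 0, 0, 0, 0],
  ],
)

```text
time: 5.05
tool_pos: [0.5306, 0.1743, 0.2365]
tool_rot: [-3.138, -0.004, 0.231]
contact_force: [0.3, 0.7, 0.5]
opening: 0.0006
```

```bash
python3 snap.py pics/p3.png; python3 -c "
from cell import robot
import cv2
cv2.imwrite('pics/p3z.png',cv2.resize(robot.read_camera('side')['img'][180:330,180:320,::-1],None,fx=4,fy=4,interpolation=2))"
```

```text
t 5.05 tcp base [-0.049   0.1455  0.2365] rot [-3.138 -0.004  0.231] F [0.27 0.74 0.51] open 0.0006
q [ 0.18  0.39  1.42  0.    1.33 -0.05]
delta tool mm [-11.    3.5   1.5] rotvec [-0.003 -0.004 -0.   ]
```

View pics/p3z.png

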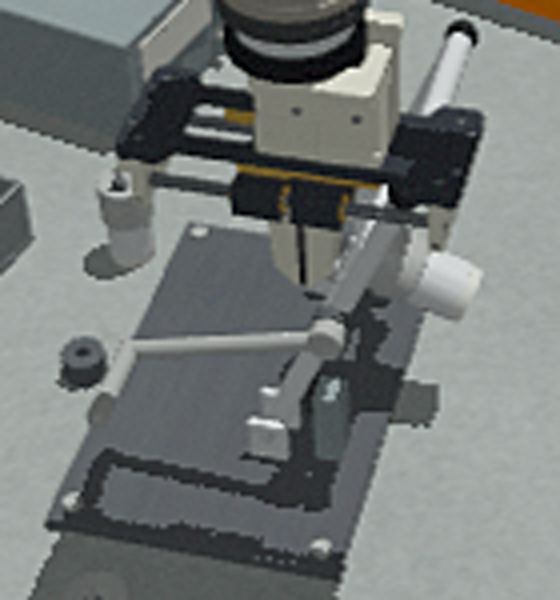

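>>> move_arm(
  increments=[
    [0, 0, 0, -40, 0, 0, 0],
    [0, 0, 0, -40, 0, 0, 0],
    [40, -9, 29, 0, 0, 0, 0],
    [91, -9, 29, 0, 0, 0, 0],
    [91, -9, 29, 0, 0, 0, 0],
    [91, -9, 29, 0, 0, 0, 0],
    [91, -9, 29, 0, 0, 0, 0],
    [91, 0, 0, 0, 0, 0, 0],
  ],
  newtons=30,
)

```text
time: 6.2
tool_pos: [0.5189, 0.0186, 0.3191]
tool_rot: [-3.139, -0.005, 0.233]
contact_force: [0.2, -0.6, 0.1]
opening: 0.0559
```

```bash
sed -i 's/(-.06,.142,.235)/(-.0935,0,.232)/' snap.py; python3 snap.py pics/p4.png; python3 -c "
from cell import robot
from h import *
import cv2
im=robot.read_camera('side')['img'][150:350,180:330,::-1].copy()
im=cv2.resize(im,None,fx=3,fy=3,interpolation=2)
P=[(-.0467+.14*np.sin(2.22),y,.1405+.14*np.cos(2.22)) for y in(.104,.164)]
print(((proj('side',b2w(B,P))-[180,150])*3).round(), proj('top',b2w(B,P)).round())
cv2.imwrite('pics/p4z.png',im)
t=robot.read_camera('top')['img'][130:260,200:330,::-1]
cv2.imwrite('pics/p4t.png',cv2.resize(t,None,fx=4,fy=4,interpolation=2))"
```

```text
t 6.2 tcp base [-0.0961 -0.0033  0.3191] rot [-3.139 -0.005  0.233] F [ 0.16 -0.65  0.06] open 0.0559
q [-0.11  0.27  1.37  0.    1.5  -0.35]
delta tool mm [ 2.2 -3.1 87.1] rotvec [-0.002 -0.005  0.001]
[[129. 390.]
 [106. 441.]] [[240. 180.]
 [223. 184.]]
```

View pics/p4z.png

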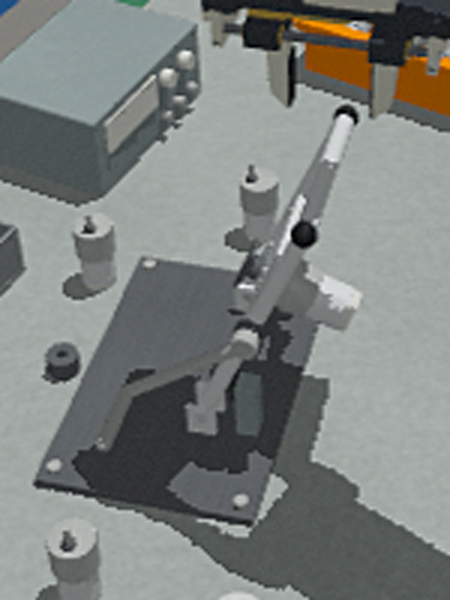

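View pics/p4t.png

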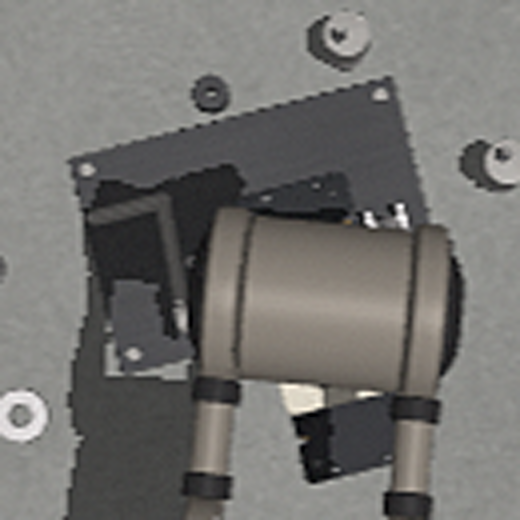

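>>> move_arm(
  increments=[
    [91, 2, -3, 20, 0, 0, 0],
    [91, 0, 0, 25, 0, 0, 0],
    [91, 0, 0, 25, 0, 0, 0],
    [91, 0, 0, 17, 0, 0, 0],
    [91, 0, 0, 0, 0, 0, 0],
  ],
)

```text
time: 7.02
tool_pos: [0.5212, 0.0305, 0.23]
tool_rot: [-3.138, -0.007, 0.244]
contact_force: [-0.3, -0.1, 0.3]
opening: 0.0909
```

```bash
python3 snap.py pics/p5.png; python3 -c "
from cell import robot
import cv2
im=robot.read_camera('side')['img'][130:280,220:370,::-1].copy()
cv2.imwrite('pics/p5z.png',cv2.resize(im,None,fx=4,fy=4,interpolation=2))"
```

```text
t 7.03 tcp base [-0.0911  0.0077  0.23  ] rot [-3.138 -0.007  0.244] F [-0.28 -0.14  0.31] open 0.0909
q [-0.09  0.33  1.53  0.01  1.27 -0.34]
delta tool mm [-2.4  7.6 -2. ] rotvec [-0.004 -0.007  0.012]
```

View pics/p5z.png

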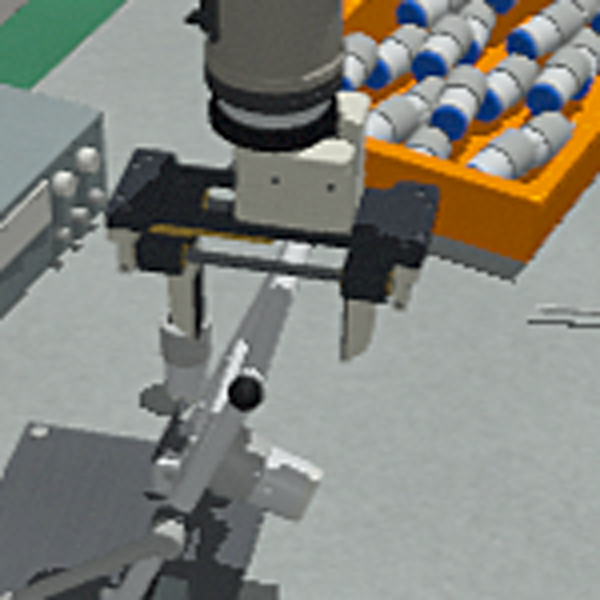

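>>> move_arm(
  increments=[
    [10, 0, 0, 0, 0, 0, 0],
    [10, 0, 0, 0, 0, 0, 0],
    [10, 0, 0, 0, 0, 0, 0],
    [10, 0, 0, 0, 0, 0, 0],
    [10, 0, 0, 0, 0, 0, 0],
    [10, 0, 0, 0, 0, 0, 0],
    [10, 0, 0, 0, 0, 0, 0],
    [10, 0, 0, 0, 0, 0, 0],
  ],
  newtons=20,
)

```text
time: 8.18
tool_pos: [0.523, 0.0298, 0.234]
tool_rot: [-3.141, -0.013, 0.243]
contact_force: [-1.5, -0.5, 2.1]
opening: 0.0158
```

```bash
python3 snap.py pics/p6.png
```

```text
t 8.18 tcp base [-0.0896  0.0066  0.234 ] rot [-3.141 -0.013  0.243] F [-1.5  -0.51  2.06] open 0.0158
q [-0.09  0.33  1.53  0.01  1.28 -0.34]
delta tool mm [-4.   6.6  1.9] rotvec [-0.001 -0.013  0.012]
```

View pics/p6.png

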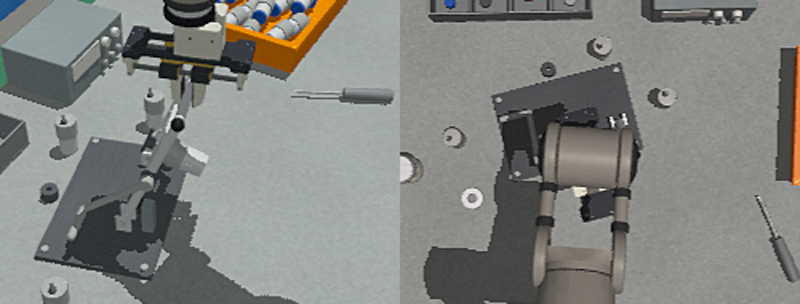

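>>> move_arm(
  increments=[
    [10, 0, 0, 0, 0, 0, 0],
    [10, 10, 0, -4, 0, 0, 0.01],
    [10, 10, 0, -3.5, 0, 0, 0],
    [10, 10, 0, -3, 0, 0, 0],
    [10, 10, 0, -2.5, 0, 0, 0],
    [10, 10, 0, -2, 0, 0, 0],
    [10, 10, 0, -1.5, 0, 0, 0],
    [10, 0, 0, 0, 0, 0, 0],
  ],
  newtons=30,
)

```text
time: 9.28
tool_pos: [0.5851, 0.0444, 0.2525]
tool_rot: [-3.141, -0.012, 0.232]
contact_force: [-1.3, -1.1, 2.5]
opening: 0.015
```

```bash
sed -i 's/(-.0935,0,.232)/(0,.007,.251)/' snap.py;python3 snap.py pics/p7.png
```

```text
t 9.28 tcp base [-0.0258  0.0066  0.2525] rot [-3.141 -0.012  0.232] F [-1.29 -1.07  2.48] open 0.015
q [-0.06  0.43  1.31  0.    1.38 -0.29]
delta tool mm [25.8 -0.3  1.8] rotvec [-0.001 -0.012  0.001]
```

View pics/p7.png

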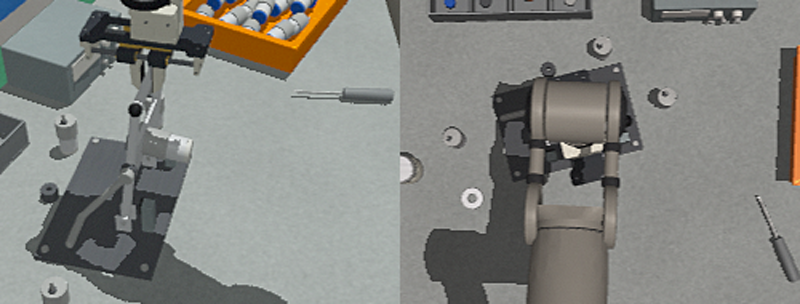

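>>> move_arm(
  increments=[
    [10, 9, 0, -1, 0, 0, 0],
    [10, 8, 0, -0.5, 0, 0, 0],
    [10, 8, 0, 0, 0, 0, 0],
    [10, 0, 0, 0, 0, 0, 0],
    [10, 0, 0, 0, 0, 0, 0],
    [10, 0, 0, 0, 0, 0, 0],
  ],
)

```text
time: 10.12
tool_pos: [0.6103, 0.0503, 0.2544]
tool_rot: [-3.141, -0.012, 0.232]
contact_force: [-2.2, -1.2, 2.6]
opening: 0.0148
```

```bash
python3 snap.py pics/p8.png; python3 - <<'E'
from cell import robot
from h import *
import cv2
im=cv2.resize(robot.read_camera('side')['img'][120:320,180:340,::-1],None,fx=3,fy=3,interpolation=2)
for f,c in((0.,(0,255,0)),(-.08,(0,0,255)),(.08,(255,0,0))):
    x=lambda r:-r*np.sin(f); z=lambda r:.03+r*np.cos(f); a=2.62-f
    tx,tz=x(.12)+.14*np.sin(a),z(.12)+.14*np.cos(a)
    P=[(x(.24),.09,z(.24)),(x(.24),-.09,z(.24)),(x(.12),.104,z(.12)),(tx,.104,tz),(tx,.164,tz)]
    p=(proj('side',b2w(B,P))-[180,120])*3;print(f,p.round().tolist())
    for q in p: cv2.circle(im,(int(q[0]),int(q[1])),3,c,1)
cv2.imwrite('pics/p8z.png',im)
E
```

```text
t 10.12 tcp base [1.000e-04 6.600e-03 2.544e-01] rot [-3.141 -0.012  0.232] F [-2.15 -1.19  2.57] open 0.0148
q [-0.04  0.48  1.23  0.    1.42 -0.28]
delta tool mm [-0.1 -0.4  3.4] rotvec [-0.001 -0.012  0.001]
0.0 [[188.0, 295.0], [248.0, 167.0], [192.0, 416.0], [126.0, 500.0], [104.0, 550.0]]
-0.08 [[165.0, 292.0], [227.0, 165.0], [181.0, 414.0], [127.0, 504.0], [105.0, 555.0]]
0.08 [[211.0, 299.0], [269.0, 170.0], [203.0, 418.0], [126.0, 495.0], [103.0, 546.0]]
```

View pics/p8z.png

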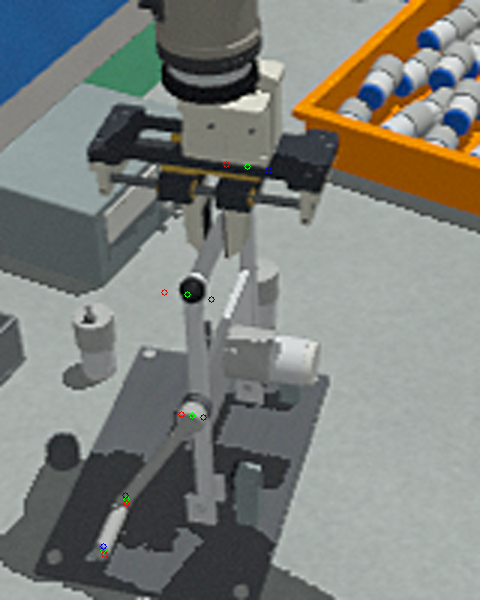

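```bash
python3 -c "
from cell import robot
s=robot.observe();print(s['time'],s['opening'],s['contact_force'],max(abs(v) for v in s['qvel']))
print(robot.hand_in())"
```

```text
10.275 0.015085557132223669 [-2.38971727 -1.03044759  2.31184772] 0.00144940036274676
the job is handed in; nothing more can be done
None
```

The frame is upright and held by the gripper, the kickstand is down, and I handed the job in at about 10.3 s. Handing in reports no verdict.

**Kickstand:** With the frame still on its rest, I pushed the toe past vertical with the closed fingers. It dropped open. The side picture showed the toe within a pixel or two of its predicted fully-down position, with the frame still at about 0.40 rad.

**Lift:** I gripped the top rail near its middle, 7 mm off centre, at 30 N. I then moved it along its arc to upright and left it held there.

**Last checks:**
- **Tilt:** the tool pose gave 0.00 rad. The rail's end cap in the side picture gave about +0.015 rad, roughly the accuracy of my base pose fit. Both are well inside the 0.08 rad limit.
- **Holding:** the opening was 15 mm on the 16 mm rail, joint speeds were under 0.002 rad/s, and the outside force on the tool was about 3.5 N.
- **Toe clearance:** about 11 mm above the base plate, worked out from the geometry. The last picture agrees with this but did not measure it directly.
- **Other things on the bench:** none looked moved in the pictures, but I did not re-measure their positions.

No check failed.

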